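Find the radius leaf that seats on the left workpiece

TASK

Check the curved edge of the left-hand workpiece (the one to the robot's left) with the radius leaf that matches it: take that leaf from the rack, feel your way slowly onto the edge with it (never pressing harder than 25 N), and with a light push of about 5 N make sure that it sits fully home and upright and does not rock. Let go and leave it sitting there, and do not knock over or push away the things that stand around.

Things in the scene. Friction and masses are not known exactly. Their poses are not given: they have to be found in the camera images.
- leaf_hollow_mid (a point): Steel leaf, 16 mm thick (y), 75 mm high; see rack. Flat-topped tab 24 mm wide (x). Below, the narrow hollow: 22 mm wide, 22 mm deep, open at the foot, half-round roof of radius 11 mm, between square-ended legs 8 mm wide (38 mm over all). The point is its middle, 37.5 mm above its foot; x across, y through the thickness, z up. About 120 g.
- leaf_wide_mid (a point): Steel leaf, 16 mm thick (y), 75 mm high; see rack. Flat-topped tab 36 mm wide (x). Below, the wide hollow: 28 mm wide, 25 mm deep, open at the foot, half-round roof of radius 14 mm, legs 6 mm wide. It fits neither workpiece: it rocks. The point is its middle, 37.5 mm above its foot; x across, y through the thickness, z up. About 120 g.
- leaf_nose_mid (a point): Steel leaf, 16 mm thick (y), 75 mm high; see rack. Round-topped tab 24 mm wide (x). Below, a solid nose 20 mm wide, rounded at the foot with radius 10 mm; 38 mm wide from 27 mm over the foot upward. The point is its middle, 37.5 mm above its foot; x across, y through the thickness, z up. About 120 g.
- leaf_rack: Fixed grey rack, 190 x 46 x 40 mm, origin centre of underside; 3 pockets 55 mm apart along x. Any leaf in any pocket, foot 6 mm above the worktop, its x and y along the rack's; lift it straight up. Every leaf: grip tab 16 mm thick (y), 40 to 75 mm above its foot; ears 50 mm across in x, 34 to 40 mm above its foot, rest on the 40 mm high cross walls; rack side rails 12 mm high.
- stand_rib: Fixed black base plate 100 x 66 x 12 mm (x, y, z), origin at the centre of its underside, z up; an aluminium workpiece is clamped on it: foot 52 x 50 mm, on it an upright rib 20 mm thick (x), 50 mm long (y), top edge fully rounded, radius 10 mm. It fits the narrow hollow leaf with 1 mm to spare each side.
- rib_top (a point): Nominal crest of the rib, 72 mm above the worktop (base's axes). The workpiece really stands 9 to 14 mm off it along the base's x, to a side not told or read here: to be felt; y, z and yaw are true. It does not shift under 50 N. Home: leaf x and y along the base's x and y, either way round, roof on the crest, leaf middle 15.5 mm above this point, within 20 mm of it along y.
- stand_channel: Fixed black base plate 100 x 66 x 12 mm (x, y, z), origin at the centre of its underside, z up; an aluminium workpiece is clamped on it: a block 52 mm wide (x), 50 mm long (y), with an open channel along y in its top, 22 mm wide and deep, half-round floor of radius 11 mm, lips 61 mm above the worktop. It fits the nose leaf with 1 mm to spare each side.
- channel_floor (a point): Nominal channel floor, 39 mm above the worktop (base's axes). The workpiece really stands 9 to 14 mm off it along the base's x, to a side not told or read here: to be felt; y, z and yaw are true. It does not shift under 50 N. Home: leaf x and y along the base's x and y, either way round, foot on the floor, leaf middle 37.5 mm above this point, within 20 mm of it along y.
- objective_pot_mid (a point): Black pot, 41 mm across, 62 mm high, a bystander; the point is its centre.
- oil_bottle_mid (a point): Small brown dropper bottle, 28 mm across, 80 mm high, a bystander; the point is its centre.
- filter_cube_mid (a point): Black filter cube, 34 x 36 x 36 mm, a bystander; the point is its centre.
Not all that is in view belongs to the job. Leave any orange look-alike of the part that bears leaf_hollow_mid alone. Leave any blue look-alike of the part that bears leaf_nose_mid alone.

How it is judged (in metres and radians):
On the way, in this order (a step that is already met when the one before it is completed fails the run):
1. The matching leaf is lifted out of the rack (((world y of stand_rib above 0 m and distance of leaf_hollow_mid from where it was at the start of the episode above 0.05 m) or (world y of stand_channel above 0 m and distance of leaf_nose_mid from where it was at the start of the episode above 0.05 m))), for 0.1 s.
2. The matching leaf is fully home on the left workpiece and pushed lightly onto it (more than 3 N) (((world y of stand_rib above 0 m and z of leaf_hollow_mid in the frame of stand_rib between 0.085 and 0.0897 m and x of leaf_hollow_mid in the frame of stand_rib between -0.018 and 0.018 m and y of leaf_hollow_mid in the frame of stand_rib between -0.02 and 0.02 m and angle between leaf_hollow_mid's own z axis and vertical below 0.1 rad and contact force between leaf_hollow and stand_rib above 3 N) or (world y of stand_channel above 0 m and z of leaf_nose_mid in the frame of stand_channel between 0.074 and 0.0787 m and x of leaf_nose_mid in the frame of stand_channel between -0.018 and 0.018 m and y of leaf_nose_mid in the frame of stand_channel between -0.02 and 0.02 m and angle between leaf_nose_mid's own z axis and vertical below 0.1 rad and contact force between leaf_nose and stand_channel above 3 N))), for 0.2 s.
At the end, for the whole second after the job is handed in: The left workpiece carries its matching leaf (narrow hollow leaf on the rib, nose leaf in the channel), let go and at rest, fully home (height within about 2 mm), upright within 0.1 rad, and within 20 mm of the middle of the workpiece's length (((world y of stand_rib above 0 m and z of leaf_hollow_mid in the frame of stand_rib between 0.085 and 0.0897 m and x of leaf_hollow_mid in the frame of stand_rib between -0.018 and 0.018 m and y of leaf_hollow_mid in the frame of stand_rib between -0.02 and 0.02 m and angle between leaf_hollow_mid's own z axis and vertical below 0.1 rad and contact force between leaf_hollow and stand_rib above 0.3 N and linear speed of leaf_hollow below 0.02 m/s and angular speed of leaf_hollow below 0.2 rad/s) or (world y of stand_channel above 0 m and z of leaf_nose_mid in the frame of stand_channel between 0.074 and 0.0787 m and x of leaf_nose_mid in the frame of stand_channel between -0.018 and 0.018 m and y of leaf_nose_mid in the frame of stand_channel between -0.02 and 0.02 m and angle between leaf_nose_mid's own z axis and vertical below 0.1 rad and contact force between leaf_nose and stand_channel above 0.3 N and linear speed of leaf_nose below 0.02 m/s and angular speed of leaf_nose below 0.2 rad/s))); the robot touches nothing.
It fails at once if A leaf is pressed against a workpiece with more than 25 N (contact force between any of leaf_hollow, leaf_nose, leaf_wide and stand_rib above 25 N or contact force between any of leaf_hollow, leaf_nose, leaf_wide and stand_channel above 25 N).
It fails at once if The objective pot, the oil bottle or the filter cube is pushed more than 40 mm or knocked over (distance of any of objective_pot_mid, oil_bottle_mid, filter_cube_mid from where it was at the start of the episode above 0.04 m or angle between any of objective_pot_mid, oil_bottle_mid, filter_cube_mid's own z axis and vertical above 0.5 rad).
It also fails if it takes over 48 s, if anything falls off the work surface, if the arm or the gripper's body presses on something with over 40 N, if the wrist force passes 120 N, or if a joint passes its speed limit or range.

ROBOT

A 6-joint arm with a two-finger parallel gripper is mounted at the origin on the work surface; the furniture and walls round the work are solid. World frame = base frame: x ahead of the robot, y to its left, z up, the work surface at z = 0. Lengths are in mm, angles in rad, forces in N, time in s.
With the tool pointing down it reaches from about 275 to 825 mm from the base axis. Payload 5.2 kg.
Tool frame: the origin (TCP) lies on the mounting face of the last link; the fingertips stand 186 mm ahead of it and the grasp point (between the pads) lies grip_depth ahead of it (grip_depth is the distance from the TCP to the grasp point, in mm); y points along the fingers, z is the direction in which the jaws open and shut, and the axes are right-handed (so a half turn about y gives the same grasp; the last joint's range is limited). The gripper opens to 93 mm and grips with 3 to 60 N. Pads are 15 mm wide; open, the fingers measure 128 mm over their backs; the gripper's body (75 mm by 188 mm) begins 65 mm behind the grasp point.
Start: joints at [-1.486, 0.259, 1.535, -0, 1.348, -0.203], TCP at [156.135, -527.379, 404.753] pointing down, gripper open.
Joint ranges: [-3.14, 3.14], [-0.91, 2.08], [0.19, 2.58], [-1.22, 4.36], [0.22, 2.71], [-3.12, 3.12]. Speed limits (rad/s): [2.57, 2.57, 3.14, 3.14, 3.14, 3.14].

INTERFACE

Orientations are given as a 3x3 rotation matrix whose columns are the frame's x, y, z axes.
In Python, from workcell import * gives the robot as it stands.
- The arm moves only by the tool send_rows, never from a script. Its argument "series" is text: rows parted by semicolons, each of 7 numbers parted by spaces: the shift along the tool's x, y, z in m, then the turn, a rotation vector about the tool's x, y, z in degrees, then the opening in per cent of the stroke, from 0 (shut) to 100 (fully open). A call has 1 to 5 rows; each row is the pose to reach, as a shift and turn from the pose measured when the call began, along the tool's axes at that moment; what a row does not reach only later rows make up. A row lasts 1/10 s, in which the tool goes at most 50 mm and 8.59 degrees, less where a joint would pass 70% of its speed; a pose out of reach is approached as far as the arm can. A call with a gripper value outside its range is refused whole. The fingers move at their own pace and stop on an object; "newtons" is the grip in N (left out, the last holds). Time passes only in rows, so rows that repeat a pose let the fingers close. It gives the time, the measured TCP pose, the force and the opening at its end, in the units of the state.
- read_state(): the state, without advancing time (a new reading comes with each control period).
- capture(name): name is "scene" or "top" or "wrist"; returns the picture (400x640x3 uint8, red, green, blue); there is no depth.
- camera_info(name): a dict with "fovy" (degrees; the focal length in pixels is half the picture's height over the tangent of half this angle, whatever the lens; pixels are square), "cx", "cy" (the principal point, pixels), "k1" (the pictures are not rectified: a ray, as slopes to the right and down, at radius r is drawn at 1 + k1 r^2 times it, then the intrinsics apply), "xyz" and "orientation" of the camera in the world; the wrist camera has in their place "hand_eye" (4x4, takes a point from camera to tool coordinates, whose origin is the TCP and whose axes are the tool frame's). Camera axes: x right, y down, z forward; pixel columns grow to the right and rows downward; lengths in mm; the calibration is good to about 2 mm. A picture is of the moment at which its call begins: read the wrist's pose just before it. camera_info takes no time and is no camera call.
- hand_in(): hands the job in, once; it reports no verdict.
The state is a dict: "t": time; "q": joint angles; "joint_velocities": joint speeds; "joint_torque": joint torques, N m; "tcp_pos": TCP position; "orientation": TCP orientation; "ft_force": force on the tool from outside, world axes, zero at the start; "torque": the same for the moment, N m; "gripper_width": finger opening in mm.
Only numpy, scipy, OpenCV 4.12 (cv2) and the standard library are available. Lean on these libraries where they do the work, as an engineer would, in place of code of your own. Each camera call takes 0.05 s, during which the arm holds its last target.

## Working session

There is one attempt and no reset: what is moved stays moved. The work goes in short steps, Python scripts to look and compute and a tool call to move; the robot and the scene stay as the last step left them, time stands still between calls to the robot, and variables do not carry over. Pictures are saved under pics/ and viewed, and the job is handed in when it is done.

Besides the shell and the picture viewer there is one more tool, called by a JSON object that holds its "fn" and its "kwargs". send_rows: Moves the arm, as the interface text tells. Its arguments: {"type":"object","properties":{"series":{"type":"string"},"newtons":{"type":"number"}},"required":["series"]}

```bash
ls; mkdir -p pics
python3 - <<'E'
from workcell import *
import cv2
s=read_state();print(s)
for n in ["scene","top","wrist"]:
    print(n,camera_info(n))
    im=capture(n);cv2.imwrite(f"pics/{n}0.png",im[:,:,::-1])
E
```

```text
pics
{'t': 0.0, 'q': array([-1.48583482e+00,  2.59326094e-01,  1.53603521e+00,  6.80058502e-06,
        1.34799032e+00, -2.02854543e-01]), 'joint_velocities': array([ 0.00134504,  0.00190628,  0.00080289, -0.00092566,  0.00013442,
       -0.0004764 ]), 'joint_torque': array([-2.24022930e-03, -4.37308073e+01, -2.84004039e+01,  7.18368287e-02,
        4.13508376e-02, -1.21056632e-04]), 'tcp_pos': array([ 156.09985038, -527.17348973,  403.94572444]), 'orientation': array([[-9.58866548e-01, -1.42656075e-04,  2.83857222e-01],
       [-2.83857028e-01,  1.75318360e-03, -9.58865013e-01],
       [-3.60865907e-04, -9.99998453e-01, -1.72156304e-03]]), 'ft_force': array([-0.95634058,  0.17983795, -0.63083802]), 'torque': array([-0.01680417,  0.03134954, -0.0039351 ]), 'gripper_width': 92.94024322181}
scene {'fovy': 45.68196691128769, 'cx': 323.4938011754912, 'cy': 197.5749160636997, 'k1': -0.0338450428924187, 'xyz': array([ 313.81290566, -858.32114523,  682.10826533]), 'orientation': array([[ 0.9738405 , -0.11458385,  0.19622745],
       [-0.2265146 , -0.55811119,  0.79824998],
       [ 0.01805018, -0.82181655, -0.5694662 ]])}
top {'fovy': 51.61302779995487, 'cx': 317.92033656740534, 'cy': 196.0537910501419, 'k1': 0.0349289163803003, 'xyz': array([364.27483577,  -8.19566266, 962.11405284]), 'orientation': array([[ 0.06576971, -0.97479667,  0.21318019],
       [-0.99783353, -0.06390632,  0.01562787],
       [-0.00161044, -0.21374618, -0.9768879 ]])}
wrist {'fovy': 61.95605767182739, 'cx': 318.60466283977735, 'cy': 201.37947080249228, 'k1': -0.021859387745572372, 'hand_eye': array([[-2.39409683e-04,  9.68515016e-01,  2.48955029e-01,
        -6.66467006e+01],
       [ 1.14576522e-03, -2.48954607e-01,  9.68514476e-01,
         2.09868060e+01],
       [ 9.99999315e-01,  5.17115757e-04, -1.05008868e-03,
         3.00897932e-02],
       [ 0.00000000e+00,  0.00000000e+00,  0.00000000e+00,
         1.00000000e+00]])}
```

View pics/top0.png

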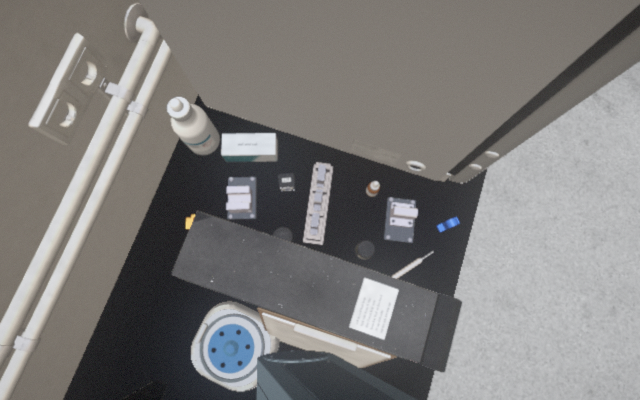

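View pics/scene0.png

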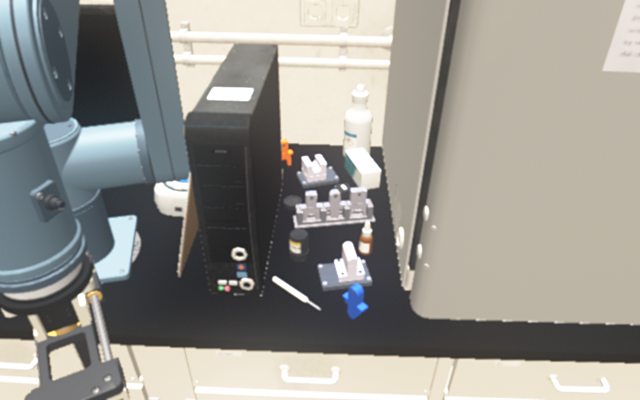

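View pics/wrist0.png

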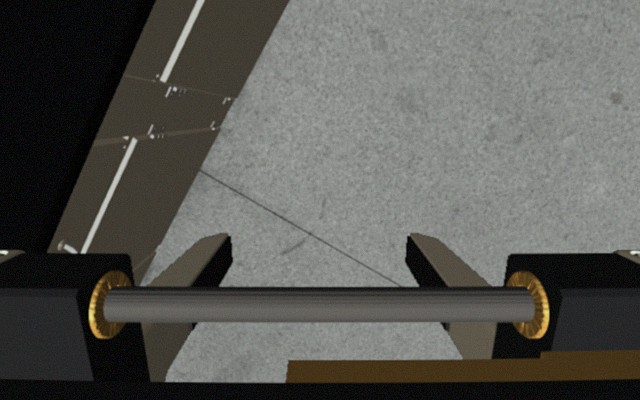

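Run:
```python
import cv2
a=cv2.imread("pics/top0.png")[90:290,165:485];cv2.imwrite("pics/top0c.png",cv2.resize(a,None,fx=2.5,fy=2.5,interpolation=cv2.INTER_CUBIC))
a=cv2.imread("pics/scene0.png")[130:320,260:420];cv2.imwrite("pics/scene0c.png",cv2.resize(a,None,fx=3.1,fy=3.1,interpolation=cv2.INTER_CUBIC))
```

```text
(no output)
```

View pics/top0c.png

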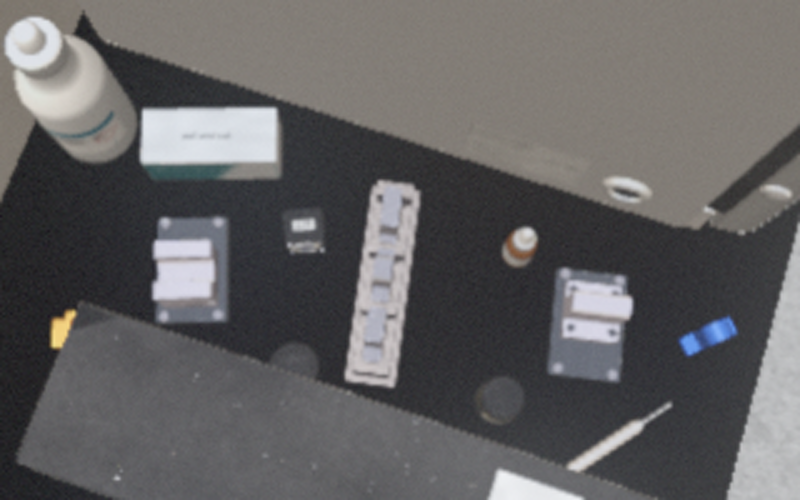

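View pics/scene0c.png

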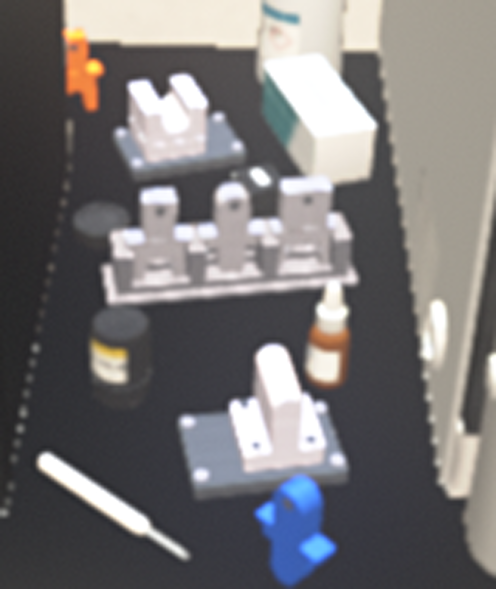

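```bash
cat > h.py <<'E'
from workcell import *
import numpy as np, cv2
from scipy.spatial.transform import Rotation as R
def cam(n,state=None):
    c=camera_info(n); f=200/np.tan(np.radians(c['fovy']/2))
    K=np.array([[f,0,c['cx']],[0,f,c['cy']],[0,0,1]]); d=np.array([c['k1'],0,0,0,0.])
    if n=='wrist':
        H=c['hand_eye'];O=state['orientation'];Rm=O@H[:3,:3];p=state['tcp_pos']+O@H[:3,3]
    else: Rm=c['orientation'];p=c['xyz']
    return K,d,Rm,p
def ray(C,uv):
    K,d,Rm,p=C
    u=cv2.undistortPoints(np.array(uv,float).reshape(-1,1,2),K,d).reshape(-1,2)
    v=(Rm@np.c_[u,np.ones(len(u))].T).T
    return p,v/np.linalg.norm(v,axis=1)[:,None]
def onz(C,uv,z):
    p,v=ray(C,uv); return p+v*((z-p[2])/v[:,2])[:,None]
def tri(C1,uv1,C2,uv2):
    p1,v1=ray(C1,uv1);p2,v2=ray(C2,uv2);out=[]
    for a,b in zip(v1,v2):
        A=np.c_[a,-b];t=np.linalg.lstsq(A,p2-p1,rcond=None)[0]
        q1=p1+a*t[0];q2=p2+b*t[1];out.append(np.r_[(q1+q2)/2,np.linalg.norm(q1-q2)])
    return np.array(out)
def proj(C,P):
    K,d,Rm,p=C
    return cv2.projectPoints(((np.array(P,float).reshape(-1,3)-p)@Rm),np.zeros(3),np.zeros(3),K,d)[0].reshape(-1,2)
E
python3 - <<'E'
from h import *
np.set_printoptions(suppress=True,precision=1)
T=cam('top');S=cam('scene')
f=lambda u,v:(165+u/2.5,90+v/2.5)
# label corners on the tower
print('label',onz(T,[(365,277),(397,287),(385,340),(350,329)],400))
print(tri(T,[(365,277),(385,340)],S,[(253,89),(207,99)]))
print('plateL',onz(T,[f(165,225),f(219,222),f(217,314),f(162,316)],12))
print('plateR',onz(T,[f(565,273),f(621,281),f(613,374),f(555,372)],12))
print('rack tops',onz(T,[f(380,182),f(418,186),f(394,385),f(347,381)],40))
print('wall pts',onz(T,[f(110,42),f(690,228)],0))
E
```

```text
label [[ 380.9  -69.   400. ]
 [ 370.9 -111.7  400. ]
 [ 303.4  -97.8  400. ]
 [ 313.8  -52.3  400. ]]
[[ 379.6  -72.3  367.9    4.6]
 [ 299.3 -102.8  368.5    1.5]]
plateL [[597.  215.   12. ]
 [603.3 164.3  12. ]
 [515.1 157.4  12. ]
 [509.9 208.1  12. ]]
plateR [[ 575.3 -164.5   12. ]
 [ 571.1 -216.8   12. ]
 [ 483.5 -210.9   12. ]
 [ 481.7 -157.9   12. ]]
rack tops [[644.3  13.9  40. ]
 [642.7 -21.6  40. ]
 [457.2 -11.   40. ]
 [458.   31.   40. ]]
wall pts [[ 783.5  292.8   -0. ]
 [ 629.8 -284.1    0. ]]
```

Run:
```python
import cv2
a=cv2.imread("pics/top0.png")
b=a[140:260,210:345];cv2.imwrite("pics/t_a.png",cv2.resize(b,None,fx=5,fy=5,interpolation=cv2.INTER_CUBIC))
b=cv2.imread("pics/scene0.png")[20:310,170:420];cv2.imwrite("pics/s_a.png",cv2.resize(b,None,fx=2,fy=2,interpolation=cv2.INTER_CUBIC))
```

```text
(no output)
```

View pics/t_a.png

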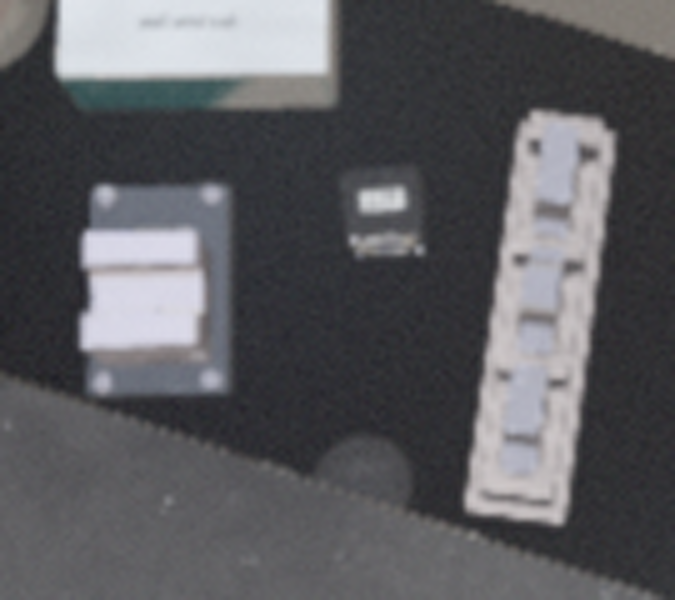

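View pics/s_a.png

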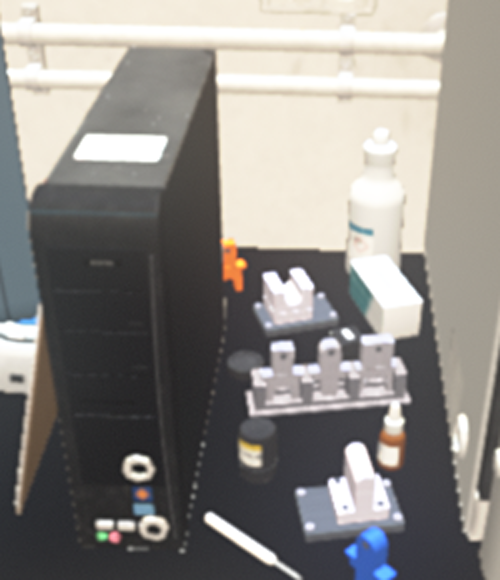

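Run:
```python
from h import *
np.set_printoptions(suppress=True,precision=1)
T=cam('top');S=cam('scene')
print('tower top',onz(T,[(202,212),(460,300),(442,368),(175,272)],368))
print('tower top scene',onz(S,[(278,46),(250,125),(190,124),(238,45)],368))
print('tower foot scene',onz(S,[(262,294),(207,293),(283,190)],0))
print('box', onz(T,[(222,135),(276,133),(277,155),(222,155)],70))
print('fridge/wall top view', onz(T,[(200,100),(340,140),(400,160),(450,180)],0))
print('fridge bottom scene', onz(S,[(386,195),(408,290),(420,318)],0))
print('bottle tip', tri(T,[(179,105)],S,[(360,88)]))
print('oil', tri(T,[(376,184)],S,[(367,225)]))
```

```text
tower top [[ 459.2  168.   368. ]
 [ 359.8 -204.7  368. ]
 [ 270.1 -179.6  368. ]
 [ 371.6  194.8  368. ]]
tower top scene [[ 455.9  160.8  368. ]
 [ 358.  -211.9  368. ]
 [ 271.1 -191.2  368. ]
 [ 372.1  183.2  368. ]]
tower foot scene [[ 356.8 -199.2    0. ]
 [ 252.4 -174.5    0. ]
 [ 454.4  152.2    0. ]]
box [[686.6 233.3  70. ]
 [699.7 111.2  70. ]
 [647.5 104.4  70. ]
 [639.3 227.9  70. ]]
fridge/wall top view [[ 800.   317.2    0. ]
 [ 718.2  -37.6    0. ]
 [ 676.5 -185.4    0. ]
 [ 634.1 -305.4    0. ]]
fridge bottom scene [[ 708.    76.9    0. ]
 [ 640.1 -249.1    0. ]
 [ 635.7 -321.4    0. ]]
bottle tip [[690.7 286.7 206.9   4.4]]
oil [[ 592.  -120.1   72.9    3.9]]
```

```bash
cat >> h.py <<'E'
def toolR(yawx):  # tool y down, tool x at world yaw (rad)
    x=np.array([np.cos(yawx),np.sin(yawx),0]);y=np.array([0,0,-1.]);return np.c_[x,y,np.cross(x,y)]
def plan(pos,Rt):
    s=read_state();O=s['orientation']
    d=O.T@(np.array(pos)-s['tcp_pos'])/1000
    w=R.from_matrix(O.T@Rt).as_rotvec(degrees=True)
    print('t',round(s['t'],2),'shift',np.round(d,4),'rot',np.round(w,2),'|d|',np.linalg.norm(d).round(3),'F',s['ft_force'].round(1),'w',round(s['gripper_width'],1))
E
python3 - <<'E'
import workcell
print([n for n in dir(workcell) if n[0]!='_'])
try: print(workcell.grip_depth)
except Exception as e: print(e)
from h import *
plan([156,-527,620],toolR(np.radians(180-4.2)))
plan([420,-330,620],toolR(np.radians(180-4.2)))
E
```

```text
['Unreachable', 'camera_info', 'capture', 'grip_depth', 'hand_in', 'read_state']
167.3
t 0.15 shift [-0.     -0.2159 -0.0005] rot [ 0.08 20.69 -0.  ] |d| 0.216 F [ 0.5 -0.1 -0.1] w 92.9
t 0.15 shift [-0.3091 -0.2156 -0.1145] rot [ 0.08 20.69 -0.  ] |d| 0.394 F [ 0.5 -0.1 -0.1] w 92.9
```

{"fn": "send_rows", "kwargs": {"series": "0 -0.05 0 0 0 0 100;0 -0.1 0 0 0 0 100;0 -0.15 0 0 0 0 100;0 -0.2 0 0 0 0 100;0 -0.215 0 0 0 0 100"}}

```text
t: 0.65
tcp_pos: [156.1, -526.7, 625.1]
orientation: [[-0.959, 0.001, 0.284], [-0.284, -0.007, -0.959], [0.001, -1.0, 0.007]]
ft_force: [0.6, 0.0, -0.0]
gripper_width: 93.2
```

Run:
```python
from h import *
s=read_state();print(repr(s['q']),s['tcp_pos'],s['t'])
plan([420,-330,600],toolR(np.radians(180-4.2)))
```

```text
array([-1.48571145e+00,  2.09210114e-01,  1.07802822e+00,  4.11037352e-05,
        1.84682531e+00, -2.02842375e-01]) [ 156.13384931 -526.72032454  625.05515489] 0.65
t 0.65 shift [-0.3089  0.0238 -0.1139] rot [-4.30e-01  2.07e+01  1.00e-02] |d| 0.33 F [ 0.6  0.  -0. ] w 93.2
```

{"fn": "send_rows", "kwargs": {"series": "-0.045 0 -0.016 0 5 0 70;-0.09 0 -0.033 0 10 0 70;-0.135 0 -0.05 0 15 0 70;-0.18 0 -0.066 0 20 0 70;-0.22 0 -0.081 0 20.7 0 70"}}

```text
t: 1.15
tcp_pos: [345.5, -385.0, 624.0]
orientation: [[-0.997, 0.001, -0.076], [0.076, -0.007, -0.997], [-0.001, -1.0, 0.007]]
ft_force: [0.2, -1.1, 0.8]
gripper_width: 65.8
```

Run:
```python
from h import *
s=read_state();print(repr(s['q']),s['tcp_pos'],s['t'])
plan([530,-120,500],toolR(np.radians(180-4.2)))
plan([545,3,450],toolR(np.radians(180-4.2)))
```

```text
array([-1.05429141,  0.14551235,  1.15827578, -0.00300045,  1.83117667,
        0.59148997]) [ 345.46795396 -384.99183069  624.00563423] 1.15
t 1.15 shift [-0.1638  0.1222 -0.2791] rot [-0.41 -0.14 -0.07] |d| 0.346 F [ 0.2 -1.1  0.8] w 65.8
t 1.15 shift [-0.1694  0.1714 -0.4032] rot [-0.41 -0.14 -0.07] |d| 0.47 F [ 0.2 -1.1  0.8] w 65.8
```

{"fn": "send_rows", "kwargs": {"series": "-0.02 0.01 -0.045 0 0 0 60;-0.04 0.02 -0.09 0 0 0 60;-0.06 0.03 -0.135 0 0 0 60;-0.08 0.04 -0.18 0 0 0 60;-0.1 0.05 -0.225 0 0 0 60"}}

```text
t: 1.65
tcp_pos: [461.2, -169.4, 572.7]
orientation: [[-0.997, 0.001, -0.076], [0.076, -0.007, -0.997], [-0.001, -1.0, 0.007]]
ft_force: [0.6, -1.1, 0.1]
gripper_width: 55.9
```

{"fn": "send_rows", "kwargs": {"series": "-0.018 0.02 -0.04 0 0 0 60;-0.036 0.04 -0.08 0 0 0 60;-0.054 0.06 -0.12 0 0 0 60;-0.07 0.08 -0.16 0 0 0 60;-0.07 0.09 -0.178 0 0 0 60"}}

```text
t: 2.15
tcp_pos: [545.5, 5.2, 478.7]
orientation: [[-0.997, -0.002, -0.073], [0.073, -0.005, -0.997], [0.002, -1.0, 0.005]]
ft_force: [-0.0, -0.2, 0.4]
gripper_width: 55.6
```

Run:
```python
from h import *
from scipy.optimize import least_squares
s=read_state();print(repr(s['q']),s['tcp_pos'],s['t'],s['joint_velocities'].round(2))
im=capture('wrist');cv2.imwrite('pics/w1.png',im[:,:,::-1])
im=capture('scene');cv2.imwrite('pics/s1.png',im[:,:,::-1])
D=[([-1.48583482e+00,2.59326094e-01,1.53603521e+00,0,1.34799032e+00],[156.1,-527.17,403.95]),
([-1.48571145e+00,2.09210114e-01,1.07802822e+00,0,1.84682531e+00],[156.134,-526.72,625.055]),
([-1.05429141,0.14551235,1.15827578,-0.003,1.83117667],[345.468,-384.99,624.0]),
(s['q'][:5],s['tcp_pos'])]
def fk(p,q):
    h,L1,L2,e,L3=p
    a=q[1];b=a+q[2];c=b+q[4]
    r=L1*np.sin(a)+L2*np.sin(b)+e*np.cos(b)+L3*np.sin(c)
    z=h+L1*np.cos(a)+L2*np.cos(b)-e*np.sin(b)+L3*np.cos(c)
    return r,z
def res(p): 
    o=[]
    for q,t in D:
        r,z=fk(p,q);o+=[r-np.hypot(*t[:2]),z-t[2]]
    return np.array(o)
f=least_squares(res,[300,300,300,0,100]);print(f.x.round(1),f.fun.round(1))
print([ (np.arctan2(t[1],t[0])-q[0]) for q,t in D])
```

```text
array([-0.19305731,  0.21278681,  1.41543303, -0.00559109,  1.51479706,
        1.45109256]) [545.48044908   5.2321216  478.74922619] 2.15 [ 0.3   0.03  0.17 -0.03 -0.2   0.3 ]
[ 81.  579.  427.7  69.8  74.5] [-0.  -1.   1.6  0.5 -1.9  1.  -0.3 -0.5]
[np.float64(0.20292213215802413), np.float64(0.2030906697062882), np.float64(0.2148401709106197), np.float64(0.20264878134858488)]
```

View pics/w1.png

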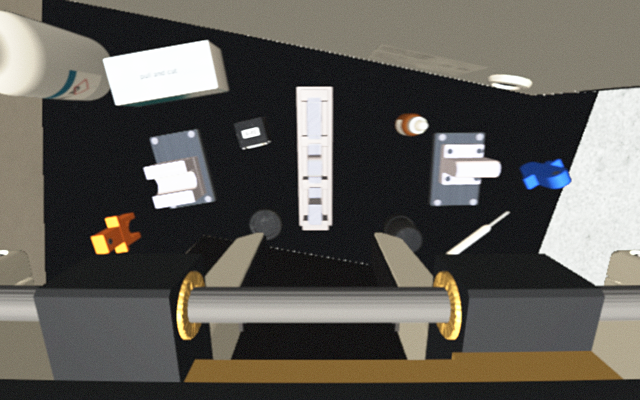

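View pics/s1.png

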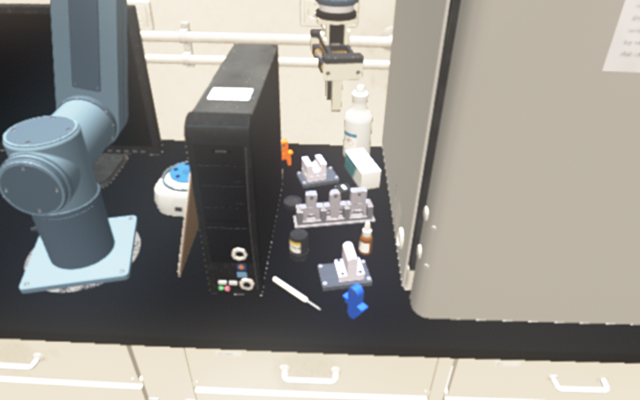

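Run:
```python
from h import *
from scipy.optimize import least_squares
s=read_state()
D=[([-1.48583482e+00,2.59326094e-01,1.53603521e+00,0,1.34799032e+00],[156.1,-527.17,403.95]),
([-1.48571145e+00,2.09210114e-01,1.07802822e+00,0,1.84682531e+00],[156.134,-526.72,625.055]),
([-1.05429141,0.14551235,1.15827578,-0.003,1.83117667],[345.468,-384.99,624.0]),
([-0.19305731,0.21278681,1.41543303,0,1.51479706],[545.48,5.23,478.75])]
for q,t in D:
    a=np.arctan2(t[1],t[0])-q[0];print(np.hypot(*t[:2])*np.sin(a))
def res(p):
    h,L1,L2,e,L3=p;o=[]
    for q,t in D:
        a=np.arctan2(t[1],t[0])-q[0];rr=np.hypot(*t[:2])*np.cos(a)
        a=q[1];b=a+q[2]
        o+=[L1*np.sin(a)+L2*np.sin(b)+e-rr, h+L1*np.cos(a)+L2*np.cos(b)-L3-t[2]]
    return np.r_[np.array(o), (p[4]-82)*.01,(p[0]-90)*.01]
f=least_squares(res,[90,425,392,0,80]);print(f.x.round(1),f.fun.round(1))
```

```text
110.8016459976066
110.80732757559304
110.27687166051471
109.78879425924121
[207.  268.2 434.9  50.3 -35. ] [  4.5   0.4 -14.6   1.    3.3  -1.9   6.8   0.4  -1.2   1.2]
```

Run:
```python
from h import *
from scipy.optimize import least_squares
D=[([-1.48583482e+00,2.59326094e-01,1.53603521e+00,0,1.34799032e+00],[156.1,-527.17,403.95]),
([-1.48571145e+00,2.09210114e-01,1.07802822e+00,0,1.84682531e+00],[156.134,-526.72,625.055]),
([-1.05429141,0.14551235,1.15827578,-0.003,1.83117667],[345.468,-384.99,624.0]),
([-0.19305731,0.21278681,1.41543303,0,1.51479706],[545.48,5.23,478.75])]
for q,t in D:
    a=np.arctan2(t[1],t[0])-q[0];print(np.hypot(*t[:2])*np.cos(a),t[2],q[1],q[1]+q[2])
def res(p):
    h,L1,L2,e,be,al=p;o=[]
    for q,t in D:
        a=np.arctan2(t[1],t[0])-q[0];rr=np.hypot(*t[:2])*np.cos(a)
        a=q[1]+al;b=q[1]+q[2]+be
        o+=[L1*np.sin(a)+L2*np.sin(b)+e-rr, h+L1*np.cos(a)+L2*np.cos(b)-t[2]]
    return np.array(o)
for L in (300,425,600):
    f=least_squares(res,[90,L,400,0,0,0.]);print(f.x.round(2),f.fun.round(1))
```

```text
538.5150082813115 403.95 0.259326094 1.795361304
538.083191069518 625.055 0.209210114 1.287238334
505.3755541186875 624.0 0.14551235 1.30378813
534.3427775829874 478.75 0.21278681 1.6282198399999999
[ 4.1150e+01  5.3835e+02  4.3035e+02 -4.5000e-01  1.5000e-01  0.0000e+00] [-0.2  0.   0.  -0.  -0.1  0.   0.3 -0.1]
[ 4.1150e+01  5.3835e+02  4.3035e+02 -4.5000e-01  1.5000e-01  0.0000e+00] [-0.2  0.   0.  -0.  -0.1  0.   0.3 -0.1]
[ 4.1150e+01  5.3835e+02  4.3035e+02 -4.5000e-01  1.5000e-01  0.0000e+00] [-0.2  0.   0.  -0.  -0.1  0.   0.3 -0.1]
```

Run:
```python
from h import *
np.set_printoptions(suppress=True,precision=2)
s=read_state();print(s['tcp_pos'],s['joint_velocities'].round(3))
im=capture('wrist')[:,:,::-1].copy();cv2.imwrite('pics/w2.png',im)
b=im[75:240,85:340];cv2.imwrite('pics/w2c.png',cv2.resize(b,None,fx=3.1,fy=3.1,interpolation=cv2.INTER_CUBIC))
np.save('s2.npy',s,allow_pickle=True)
S=cam('scene');p,v=ray(S,[(38,180)])
for y in (-80,-120,-160): print(p+v[0]*((y-p[1])/v[0][1]))
```

```text
[544.48   4.65 479.08] [-0.05 -0.03 -0.04 -0.03  0.02 -0.04]
[ -5.35 -80.   235.13]
[  11.05 -120.    258.1 ]
[  27.46 -160.    281.07]
```

View pics/w2c.png

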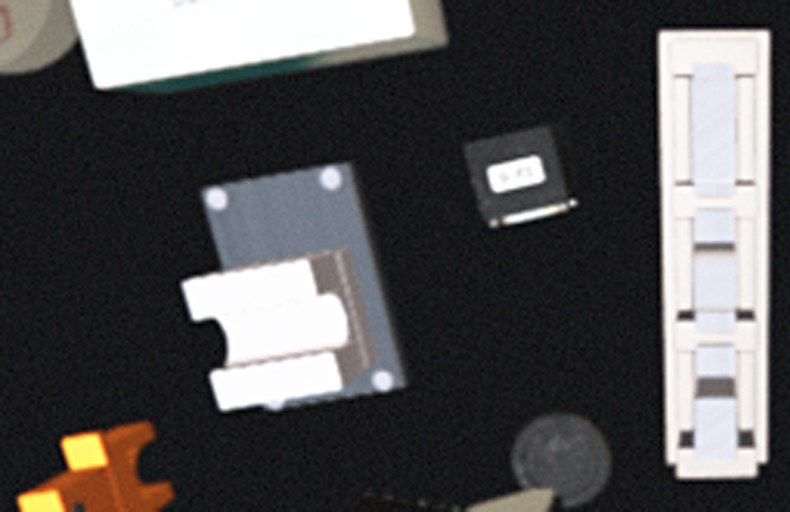

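Run:
```python
from h import *
np.set_printoptions(suppress=True,precision=1)
s=np.load('s2.npy',allow_pickle=True).item()
C=cam('wrist',s);T=cam('top')
g=lambda L:[(85+u/3.1,75+v/3.1) for u,v in L]
h=lambda L:[(210+u/5,140+v/5) for u,v in L]
print('rack ends z40',onz(C,g([(657,31),(770,31),(769,463),(665,463)]),40))
print('rack foot z12',onz(C,g([(676,476),(760,476)]),12))
for n,L in dict(wide=[(713,64),(713,195)],nose=[(714,210),(714,243),(715,306),(715,332)],holl=[(714,345),(714,395),(714,458)]).items():
  print(n,onz(C,g(L),81)[:,:2].tolist(),onz(C,g(L),46)[:,:2].tolist())
print('top: nose tab',onz(T,h([(543,250),(540,317)]),81))
print('plateL holes',onz(C,g([(216,199),(331,178),(383,380)]),12))
print('plateL corners',onz(C,g([(203,188),(351,163),(406,383)]),12))
print('block lips z61',onz(C,g([(182,284),(308,258),(318,292),(190,320),(211,374),(331,352),(341,388),(220,409)]),61))
print('top holes',onz(T,h([(106,197),(211,195),(210,378),(101,381)]),12))
print('top corners',onz(T,h([(92,185),(230,185),(229,394),(87,394)]),12))
print('top lips', onz(T,h([(83,231),(196,231),(198,267),(84,267),(80,312),(197,312),(197,348),(81,350)]),61))
print('cube',onz(C,g([(466,143),(552,126),(568,195),(488,219)]),36),'disc',onz(C,g([(562,458)]),20))
```

```text
rack ends z40 [[646.6  20.4  40. ]
 [643.5 -22.9  40. ]
 [469.2 -11.9  40. ]
 [472.5  32.3  40. ]]
rack foot z12 [[456.6  30.1  12. ]
 [453.8  -8.1  12. ]]
wide [[630.8196934749586, -0.26768902725798194], [585.8406831781282, 3.0824394585145383]] [[632.6634752398995, -0.19023437729550285], [583.5070559228434, 3.4710360580891786]]
nose [[580.4931208528606, 3.11913994484775], [568.6543508012893, 3.9986231220006943], [545.5073545032737, 5.34845061511894], [535.7588756866282, 6.070656114050052]] [[577.6628407155677, 3.5111450885776145], [564.7245492544447, 4.472309941986436], [539.4277841978827, 5.947502166526934], [528.7739190004924, 6.736782235258085]]
holl [[530.8649094217195, 6.807016957686219], [511.63885696955793, 8.2364379107855], [486.7082171856015, 10.090555341337447]] [[523.4254274206692, 7.541532321121833], [502.41376242596897, 9.103710218933111], [475.1676986514398, 11.130028123168918]]
top: nose tab [[570.2   5.3  81. ]
 [540.3   4.7  81. ]]
plateL holes [[595.3 215.7  12. ]
 [600.3 165.   12. ]
 [511.1 156.4  12. ]]
plateL corners [[600.3 220.3  12. ]
 [605.8 155.5  12. ]
 [509.  146.4  12. ]]
block lips z61 [[565.8 211.4  61. ]
 [572.2 160.6  61. ]
 [558.8 159.   61. ]
 [551.6 211.1  61. ]
 [529.5 207.1  61. ]
 [534.8 157.9  61. ]
 [520.  156.3  61. ]
 [515.  206.3  61. ]]
top holes [[598.5 214.7  12. ]
 [602.7 165.2  12. ]
 [515.1 156.9  12. ]
 [510.5 207.3  12. ]]
top corners [[603.9 222.   12. ]
 [608.2 156.7  12. ]
 [508.2 147.4  12. ]
 [504.  213.   12. ]]
top lips [[570.1 211.7  61. ]
 [573.4 161.3  61. ]
 [557.  158.8  61. ]
 [553.7 209.4  61. ]
 [533.2 208.9  61. ]
 [536.6 157.1  61. ]
 [520.4 155.5  61. ]
 [516.2 206.5  61. ]]
cube [[610.4 100.1  36. ]
 [614.4  65.2  36. ]
 [587.1  61.8  36. ]
 [579.9  95.1  36. ]] disc [[471.5  79.5  20. ]]
```

Run:
```python
from h import *
plan([550,5,300],toolR(np.radians(176.1)))
plan([550,5,229.5],toolR(np.radians(176.1)))
```

```text
t 2.3 shift [-0.0056  0.1804 -0.0035] rot [-0.4  -0.3   0.08] |d| 0.181 F [0.6 0.2 0.7] w 55.8
t 2.3 shift [-0.0057  0.2509 -0.004 ] rot [-0.4  -0.3   0.08] |d| 0.251 F [0.6 0.2 0.7] w 55.8
```

{"fn": "send_rows", "kwargs": {"series": "-0.006 0.04 -0.003 -0.4 -0.3 0 55;-0.006 0.08 -0.003 -0.4 -0.3 0 50;-0.006 0.12 -0.003 -0.4 -0.3 0 50;-0.006 0.15 -0.003 -0.4 -0.3 0 50;-0.006 0.16 -0.0035 -0.4 -0.3 0 50"}}

```text
t: 2.8
tcp_pos: [549.5, 3.8, 317.9]
orientation: [[-0.998, -0.006, -0.07], [0.07, 0.0, -0.998], [0.006, -1.0, -0.0]]
ft_force: [-1.3, 0.3, 0.1]
gripper_width: 46.4
```

Run:
```python
from h import *
s=read_state();im=capture('wrist')[:,:,::-1].copy();cv2.imwrite('pics/w3.png',im)
print(s['joint_torque'].round(1),s['joint_velocities'].round(2))
np.save('s3.npy',s,allow_pickle=True)
im=capture('scene')[:,:,::-1].copy();cv2.imwrite('pics/s3.png',im)
plan([550,5,229.5],toolR(np.radians(176.1)))
```

```text
[  0.  -45.6 -26.1   0.   -0.3  -0. ] [ 0.01  0.07  0.06  0.   -0.18  0.01]
t 2.9 shift [ 0.0001  0.0904 -0.0009] rot [-0.   -0.07  0.19] |d| 0.09 F [ 0.  -0.3  1.2] w 46.5
```

View pics/w3.png

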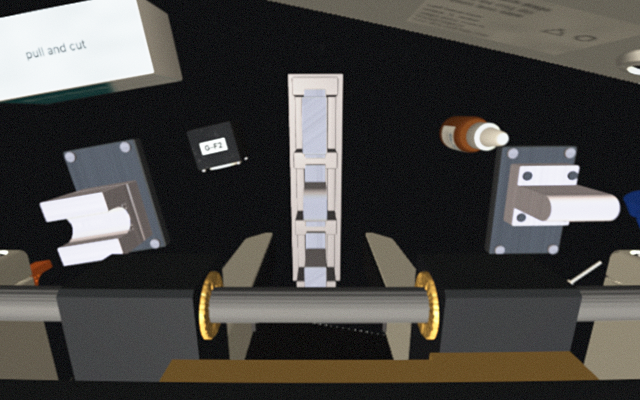

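View pics/s3.png

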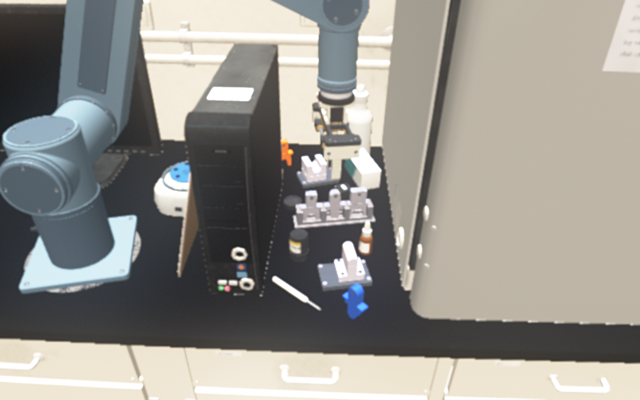

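Run:
```python
import cv2
im=cv2.imread('pics/w3.png')[70:292,250:385];cv2.imwrite('pics/w3c.png',cv2.resize(im,None,fx=2.7,fy=2.7,interpolation=cv2.INTER_CUBIC))
im=cv2.imread('pics/s3.png')[180:235,285:385];cv2.imwrite('pics/s3c.png',cv2.resize(im,None,fx=8,fy=8,interpolation=cv2.INTER_CUBIC))
```

```text
(no output)
```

View pics/w3c.png

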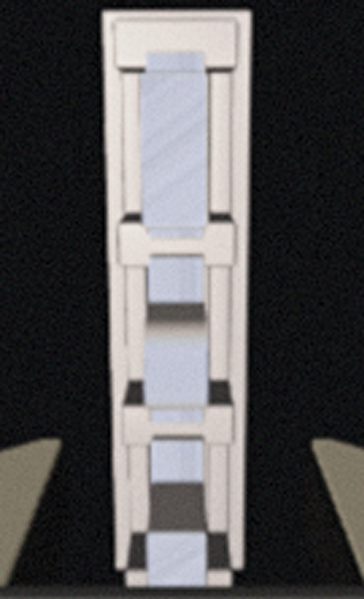

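View pics/s3c.png

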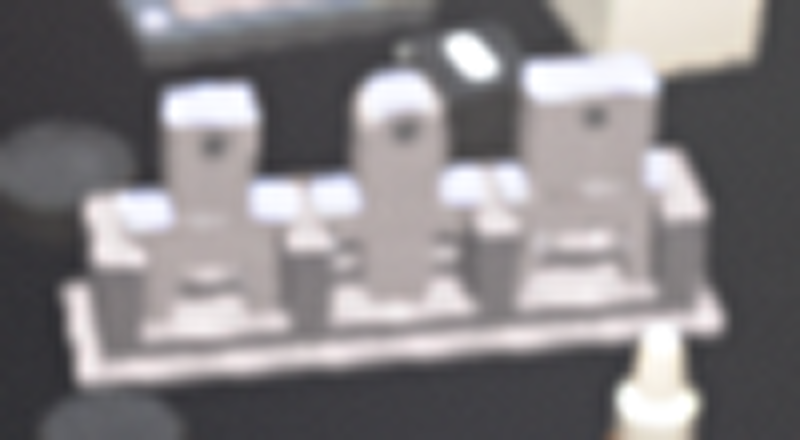

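Run:
```python
from h import *
np.set_printoptions(suppress=True,precision=1)
s=np.load('s3.npy',allow_pickle=True).item();C=cam('wrist',s);print(s['tcp_pos'])
g=lambda L:[(250+u/2.7,70+v/2.7) for u,v in L]
print(onz(C,g([(178,255),(178,424),(150,255),(205,255),(147,400),(207,400)]),46))
print(onz(C,g([(103,10),(250,10),(244,570),(117,570)]),40), onz(C,g([(127,585),(232,585)]),12))
print('tipsR/L mid', onz(C,g([(60,440),(312,440)]),s['tcp_pos'][2]-186))
```

```text
[549.5   3.8 317.9]
[[578.9   3.3  46. ]
 [529.1   6.8  46. ]
 [579.5  11.1  46. ]
 [578.4  -4.3  46. ]
 [537.1  15.3  46. ]
 [535.9  -2.1  46. ]]
[[645.5  18.8  40. ]
 [642.8 -20.6  40. ]
 [477.1 -10.2  40. ]
 [479.8  29.7  40. ]] [[458.9  30.2  12. ]
 [456.4  -6.7  12. ]]
tipsR/L mid [[557.2  27.  131.9]
 [553.8 -21.8 131.9]]
```

Run:
```python
from h import *
plan([552.5,5,229.5],toolR(np.radians(176.1)))
```

```text
t 2.9 shift [-0.0024  0.0904 -0.0011] rot [-0.   -0.07  0.19] |d| 0.09 F [ 0.  -0.3  1.2] w 46.5
```

{"fn": "send_rows", "kwargs": {"series": "-0.0024 0.025 -0.001 0 0 0.2 50;-0.0024 0.05 -0.001 0 0 0.2 50;-0.0024 0.075 -0.001 0 0 0.2 50;-0.0024 0.09 -0.001 0 0 0.2 50;-0.0024 0.0904 -0.001 0 0 0.2 50"}}

```text
t: 3.4
tcp_pos: [552.9, 4.4, 229.8]
orientation: [[-0.998, 0.0, -0.07], [0.07, -0.0, -0.998], [-0.0, -1.0, 0.0]]
ft_force: [-0.9, 0.1, -0.1]
gripper_width: 46.4
```

Run:
```python
from h import *
s=read_state();im=capture('wrist')[:,:,::-1].copy();cv2.imwrite('pics/w4.png',im)
print(s['joint_torque'].round(1),s['joint_velocities'].round(2))
plan([552.5,5,229.5],toolR(np.radians(176.1)))
```

```text
[ -0.1 -47.  -22.2   0.   -0.5  -0. ] [ 0.   -0.02 -0.03  0.    0.02  0.  ]
t 3.45 shift [ 0.0008  0.0013 -0.0006] rot [-0.02 -0.1  -0.11] |d| 0.002 F [ 0.3 -0.2  0.7] w 46.6
```

View pics/w4.png

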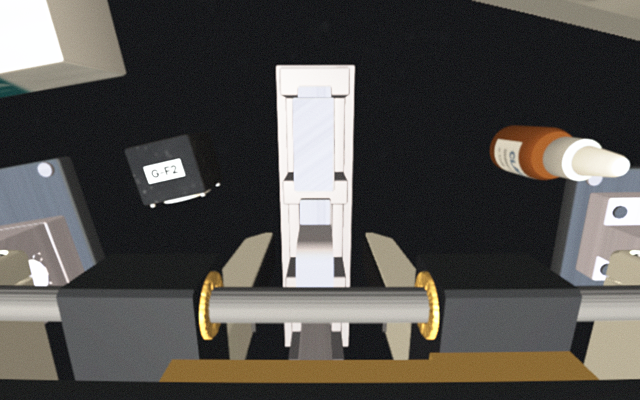

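{"fn": "send_rows", "kwargs": {"series": "0.0005 0.001 -0.002 0 0 0 30;0.0005 0.001 -0.002 0 0 0 0;0.0005 0.001 -0.002 0 0 0 0;0.0005 0.001 -0.002 0 0 0 0;0.0005 0.001 -0.002 0 0 0 0", "newtons": 20}}

```text
t: 3.95
tcp_pos: [553.1, 6.4, 230.4]
orientation: [[-0.998, 0.003, -0.07], [0.07, -0.001, -0.998], [-0.003, -1.0, 0.001]]
ft_force: [-0.1, 0.9, 4.0]
gripper_width: 16.0
```

{"fn": "send_rows", "kwargs": {"series": "0 0 0 0 0 0 0;0 0 0 0 0 0 0;0 0 0 0 0 0 0"}}

```text
t: 4.25
tcp_pos: [553.1, 6.4, 230.4]
orientation: [[-0.998, 0.003, -0.07], [0.07, -0.001, -0.998], [-0.003, -1.0, 0.0]]
ft_force: [-0.2, -0.3, 1.4]
gripper_width: 15.9
```

{"fn": "send_rows", "kwargs": {"series": "0 -0.01 0 0 0 0 0;0 -0.03 0 0 0 0 0;0 -0.06 0 0 0 0 0;0 -0.09 0 0 0 0 0;0 -0.1 0 0 0 0 0"}}

```text
t: 4.75
tcp_pos: [553.6, 6.4, 333.9]
orientation: [[-0.998, 0.008, -0.07], [0.07, -0.002, -0.998], [-0.008, -1.0, 0.001]]
ft_force: [1.0, -0.8, -0.5]
gripper_width: 16.1
```

Run:
```python
from h import *
s=read_state();im=capture('wrist')[:,:,::-1].copy();cv2.imwrite('pics/w5.png',im)
im=capture('scene')[:,:,::-1].copy();cv2.imwrite('pics/s5.png',im)
plan([544.5,184,330],toolR(np.radians(185.3)))
```

```text
t 4.85 shift [ 0.0211  0.0018 -0.1765] rot [-0.08 -9.29 -0.36] |d| 0.178 F [-0.3 -0.  -1.3] w 16.1
```

View pics/s5.png

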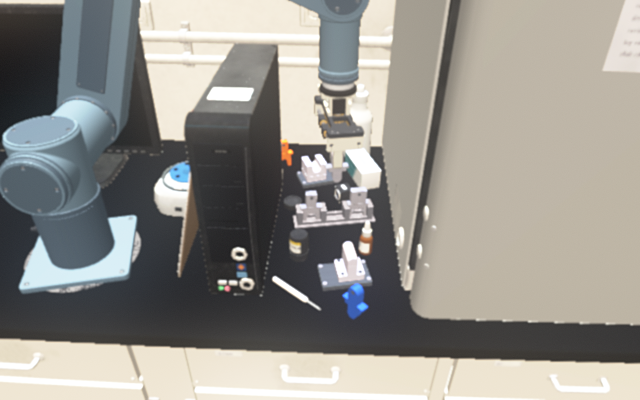

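View pics/w5.png

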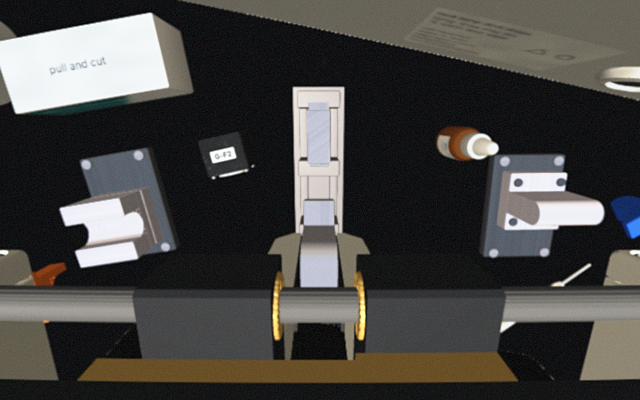

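{"fn": "send_rows", "kwargs": {"series": "0.004 0 -0.035 0 -2 -0.2 0;0.008 0 -0.07 0 -4 -0.4 0;0.012 0 -0.105 0 -6 -0.4 0;0.016 0 -0.14 0 -8 -0.4 0;0.021 0.002 -0.1765 0 -9.3 -0.4 0"}}

```text
t: 5.35
tcp_pos: [544.0, 185.1, 327.9]
orientation: [[-0.996, -0.003, 0.093], [-0.093, -0.002, -0.996], [0.004, -1.0, 0.002]]
ft_force: [0.7, 0.2, -0.5]
gripper_width: 15.5
```

{"fn": "send_rows", "kwargs": {"series": "0 0 0 0 0 0 0;0 0 0 0 0 0 0"}}

```text
t: 5.55
tcp_pos: [543.1, 185.8, 325.7]
orientation: [[-0.995, -0.007, 0.095], [-0.095, -0.003, -0.995], [0.007, -1.0, 0.002]]
ft_force: [0.8, -0.3, -1.0]
gripper_width: 15.9
```

Run:
```python
from h import *
s=read_state();im=capture('wrist')[:,:,::-1].copy();cv2.imwrite('pics/w6.png',im)
np.save('s6.npy',s,allow_pickle=True);print(s['joint_velocities'].round(3),s['joint_torque'].round(1))
im=capture('scene')[:,:,::-1].copy();cv2.imwrite('pics/s6.png',im)
im=im[110:200,255:400];cv2.imwrite('pics/s6c.png',cv2.resize(im,None,fx=5.5,fy=5.5,interpolation=cv2.INTER_CUBIC))
plan([544.5,184,330],toolR(np.radians(185.3)))
```

```text
[-0.038 -0.011 -0.007 -0.009  0.002 -0.003] [  1.3 -48.7 -27.1   0.2  -0.1   0.1]
t 5.65 shift [-0.0007 -0.0033  0.0004] rot [-0.13  0.03  0.33] |d| 0.003 F [ 0.5  0.  -1.7] w 16.1
```

View pics/w6.png

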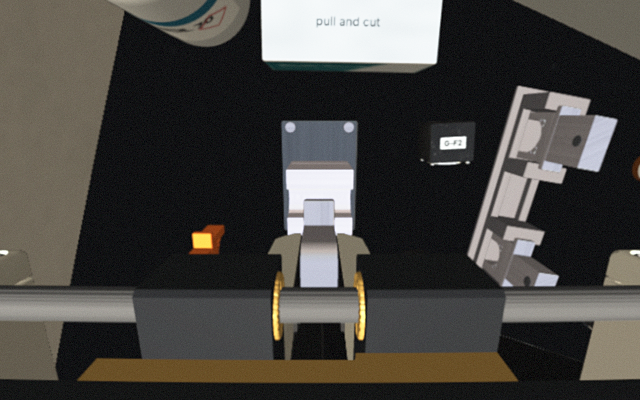

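View pics/s6c.png

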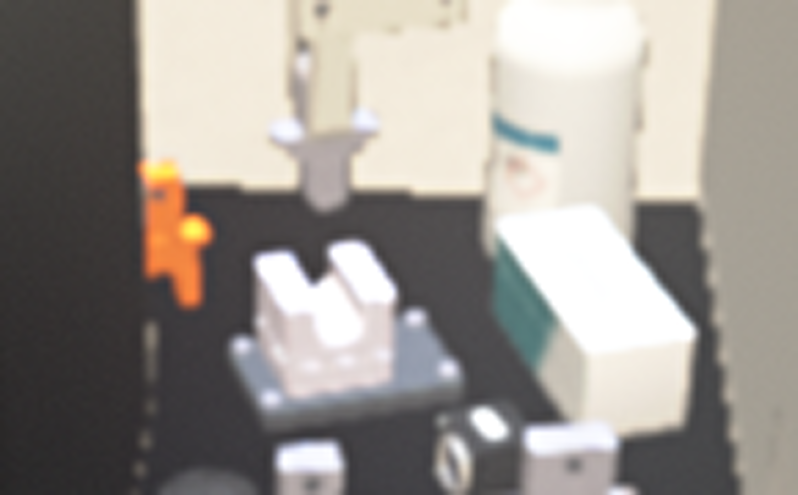

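Run:
```python
import cv2
im=cv2.imread('pics/w6.png')[110:250,260:380];cv2.imwrite('pics/w6c.png',cv2.resize(im,None,fx=4.2,fy=4.2,interpolation=cv2.INTER_CUBIC))
```

```text
(no output)
```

View pics/w6c.png

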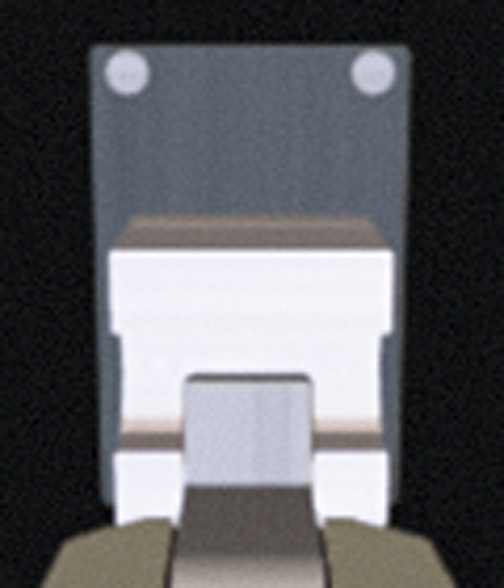

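Run:
```python
from h import *
np.set_printoptions(suppress=True,precision=2)
s=np.load('s6.npy',allow_pickle=True).item();C=cam('wrist',s);print(s['tcp_pos'])
g=lambda L:[(260+u/4.2,110+v/4.2) for u,v in L]
O=s['orientation'];t=lambda P:(P-s['tcp_pos'])@O
a=onz(C,g([(250,250),(250,332),(250,450),(110,290),(392,290)]),61);print(a);print('tool',t(a))
a=onz(C,g([(127,72),(373,72),(250,45)]),12);print('holes tool',t(a),a)
z=s['tcp_pos'][2]-184.4
print('ear tool',t(onz(C,g([(185,377),(310,377),(183,488),(314,488)]),z)))
print('ear lower edge',t(onz(C,g([(185,376)]),z-6)))
```

```text
[543.13 185.78 325.72]
[[569.44 186.88  61.  ]
 [554.77 185.47  61.  ]
 [532.85 183.34  61.  ]
 [559.98 210.83  61.  ]
 [564.74 161.21  61.  ]]
tool [[-28.28 264.52   0.84]
 [-13.54 264.63   0.86]
 [  8.48 264.8    0.88]
 [-21.15 264.52 -23.89]
 [-21.15 264.63  25.95]]
holes tool [[-57.25 313.25 -24.24]
 [-57.26 313.36  26.01]
 [-62.61 313.27   0.88]] [[595.53 214.48  12.  ]
 [600.33 164.46  12.  ]
 [603.27 189.99  12.  ]]
ear tool [[-25.55 184.2   -7.08]
 [-25.55 184.23   7.95]
 [-11.46 184.3   -7.49]
 [-11.45 184.34   8.61]]
ear lower edge [[-24.16 190.21  -7.36]]
```

Run:
```python
from h import *
s=np.load('s6.npy',allow_pickle=True).item()
p=s['tcp_pos']+s['orientation']@np.array([-2.0,0,1.]);print(p)
# account tilt: leaf foot point lateral
tip=s['tcp_pos']+s['orientation']@np.array([-.5,224.4,0]);chan=s['tcp_pos']+s['orientation']@np.array([-2.53,264.7,.9]);print(tip,chan)
x,y=chan[:2]+np.array([-.5,0]);print(x,y)
plan([x,y,290],toolR(np.radians(185.3)))
plan([x,y,285],toolR(np.radians(185.3)))
```

```text
[545.2168517  184.97192665 325.71077304]
[541.99985644 185.18865624 101.32669614] [543.81393749 184.37221097  61.01462069]
543.3139374864229 184.372210967278
t 5.65 shift [ 0.0003  0.0367 -0.0001] rot [-0.13  0.03  0.33] |d| 0.037 F [ 0.5  0.  -1.7] w 16.1
t 5.65 shift [ 0.0002  0.0417 -0.0001] rot [-0.13  0.03  0.33] |d| 0.042 F [ 0.5  0.  -1.7] w 16.1
```

{"fn": "send_rows", "kwargs": {"series": "0.0003 0.012 0 -0.1 0 0.3 0;0.0003 0.024 0 -0.1 0 0.3 0;0.0003 0.034 0 -0.1 0 0.3 0;0.0003 0.0355 0 -0.1 0 0.3 0;0.0003 0.0355 0 -0.1 0 0.3 0"}}

```text
t: 6.15
tcp_pos: [543.3, 183.8, 290.6]
orientation: [[-0.996, -0.002, 0.092], [-0.092, -0.001, -0.996], [0.002, -1.0, 0.001]]
ft_force: [0.2, -0.1, -0.6]
gripper_width: 15.8
```

Run:
```python
from h import *
plan([543.3,184.4,285],toolR(np.radians(185.3)))
s=read_state();print(s['tcp_pos'])
im=capture('wrist')[:,:,::-1].copy();cv2.imwrite('pics/w7.png',im)
np.save('s7.npy',s,allow_pickle=True)
im=im[130:250,260:380];cv2.imwrite('pics/w7c.png',cv2.resize(im,None,fx=4.2,fy=4.2,interpolation=cv2.INTER_CUBIC))
```

```text
t 6.15 shift [-0.      0.0056 -0.0006] rot [-0.03 -0.01  0.1 ] |d| 0.006 F [ 0.2 -0.1 -0.6] w 15.8
[543.31382816 183.82510415 290.62386959]
```

View pics/w7c.png

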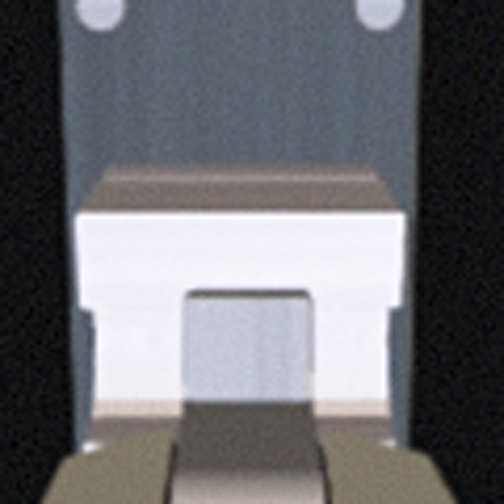

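Run:
```python
from h import *
np.set_printoptions(suppress=True,precision=2)
s=np.load('s7.npy',allow_pickle=True).item();C=cam('wrist',s)
g=lambda L:[(260+u/4.2,130+v/4.2) for u,v in L]
O=s['orientation'];t=lambda P:(P-s['tcp_pos'])@O
a=onz(C,g([(240,212),(240,306),(240,443)]),61);print(a);print('tool',t(a))
z=s['tcp_pos'][2]-184.4
print('ear tool',t(onz(C,g([(185,293),(310,293),(183,403)]),z)))
```

```text
[[569.51 186.84  61.  ]
 [554.84 185.5   61.  ]
 [532.52 183.45  61.  ]]
tool [[-26.76 229.58  -0.72]
 [-12.03 229.6   -0.73]
 [ 10.38 229.64  -0.75]]
ear tool [[-25.5  184.35  -7.09]
 [-25.51 184.36   7.96]
 [-11.55 184.38  -7.49]]
```

{"fn": "send_rows", "kwargs": {"series": "-0.0005 0.002 -0.0005 0 0 0.1 0;-0.0005 0.004 -0.0005 0 0 0.1 0;-0.0005 0.006 -0.0005 0 0 0.1 0;-0.0005 0.008 -0.0005 0 0 0.1 0"}}

```text
t: 6.6
tcp_pos: [543.9, 184.6, 283.2]
orientation: [[-0.996, 0.001, 0.093], [-0.093, -0.0, -0.996], [-0.001, -1.0, 0.0]]
ft_force: [0.5, -0.1, -1.4]
gripper_width: 16.1
```

Already below the lip height with no contact; continue slowly.

{"fn": "send_rows", "kwargs": {"series": "0 0.002 0 0 0 0 0;0 0.004 0 0 0 0 0;0 0.005 0 0 0 0 0;0 0.006 0 0 0 0 0"}}

```text
t: 7.0
tcp_pos: [543.9, 184.6, 277.0]
orientation: [[-0.996, 0.001, 0.093], [-0.093, -0.0, -0.996], [-0.001, -1.0, 0.0]]
ft_force: [-0.2, 0.7, -1.6]
gripper_width: 16.0
```

{"fn": "send_rows", "kwargs": {"series": "0 0.002 0 0 0 0 0;0 0.004 0 0 0 0 0;0 0.005 0 0 0 0 0;0 0.006 0 0 0 0 0"}}

```text
t: 7.4
tcp_pos: [543.9, 184.6, 270.9]
orientation: [[-0.996, 0.001, 0.093], [-0.093, -0.0, -0.996], [-0.001, -1.0, 0.0]]
ft_force: [0.3, -0.1, -1.0]
gripper_width: 15.9
```

{"fn": "send_rows", "kwargs": {"series": "0 0.0015 0 0 0 0 0;0 0.003 0 0 0 0 0;0 0.004 0 0 0 0 0;0 0.005 0 0 0 0 0"}}

```text
t: 7.8
tcp_pos: [543.9, 184.6, 265.8]
orientation: [[-0.996, 0.001, 0.093], [-0.093, -0.0, -0.996], [-0.001, -1.0, 0.0]]
ft_force: [0.4, -0.8, -1.2]
gripper_width: 16.0
```

{"fn": "send_rows", "kwargs": {"series": "0 0.0005 0 0 0 0 0;0 0.001 0 0 0 0 0;0 0.001 0 0 0 0 0"}}

```text
t: 8.1
tcp_pos: [543.9, 184.6, 264.7]
orientation: [[-0.996, 0.001, 0.093], [-0.093, -0.0, -0.996], [-0.001, -1.0, 0.001]]
ft_force: [-0.1, 0.1, -0.3]
gripper_width: 15.6
```

{"fn": "send_rows", "kwargs": {"series": "0 0.0005 0 0 0 0 0;0 0.0005 0 0 0 0 0"}}

```text
t: 8.3
tcp_pos: [543.9, 184.6, 264.2]
orientation: [[-0.996, 0.001, 0.093], [-0.093, -0.0, -0.996], [-0.001, -1.0, 0.0]]
ft_force: [-0.1, -0.6, -1.2]
gripper_width: 16.0
```

{"fn": "send_rows", "kwargs": {"series": "0 0.0005 0 0 0 0 0;0 0.0005 0 0 0 0 0"}}

```text
t: 8.5
tcp_pos: [543.9, 184.6, 263.7]
orientation: [[-0.996, 0.001, 0.093], [-0.093, -0.0, -0.996], [-0.001, -1.0, 0.0]]
ft_force: [-0.4, 0.8, -2.2]
gripper_width: 16.0
```

{"fn": "send_rows", "kwargs": {"series": "0 0.0005 0 0 0 0 0;0 0.0005 0 0 0 0 0"}}

```text
t: 8.7
tcp_pos: [543.9, 184.6, 263.5]
orientation: [[-0.996, 0.001, 0.093], [-0.093, -0.0, -0.996], [-0.001, -1.0, 0.001]]
ft_force: [-0.1, -1.2, 3.9]
gripper_width: 15.7
```

{"fn": "send_rows", "kwargs": {"series": "0 0.0005 0 0 0 0 0;0 0.0005 0 0 0 0 0"}}

```text
t: 8.9
tcp_pos: [543.9, 184.6, 263.5]
orientation: [[-0.996, 0.002, 0.093], [-0.093, -0.0, -0.996], [-0.002, -1.0, 0.001]]
ft_force: [-1.8, -0.9, 5.7]
gripper_width: 15.7
```

{"fn": "send_rows", "kwargs": {"series": "0 0.0005 0 0 0 0 0;0 0.0005 0 0 0 0 0;0 0.0005 0 0 0 0 0;0 0.0005 0 0 0 0 0"}}

```text
t: 9.3
tcp_pos: [543.8, 184.6, 263.5]
orientation: [[-0.996, 0.002, 0.093], [-0.093, -0.0, -0.996], [-0.002, -1.0, 0.001]]
ft_force: [-2.7, -0.7, 5.9]
gripper_width: 16.0
```

{"fn": "send_rows", "kwargs": {"series": "0.0006 0.0004 0 0 0 0 0;0.0006 0.0004 0 0 0 0 0;0.0006 0.0004 0 0 0 0 0"}}

```text
t: 9.6
tcp_pos: [543.5, 184.6, 263.4]
orientation: [[-0.996, 0.003, 0.093], [-0.093, -0.0, -0.996], [-0.003, -1.0, 0.001]]
ft_force: [0.4, -0.1, 5.7]
gripper_width: 16.1
```

{"fn": "send_rows", "kwargs": {"series": "-0.0012 0.0003 0 0 0 0 0;-0.0012 0.0003 0 0 0 0 0;-0.0012 0.0003 0 0 0 0 0"}}

```text
t: 9.9
tcp_pos: [544.1, 184.7, 263.4]
orientation: [[-0.996, 0.001, 0.093], [-0.093, -0.001, -0.996], [-0.001, -1.0, 0.001]]
ft_force: [-3.8, -1.1, 8.5]
gripper_width: 15.8
```

{"fn": "send_rows", "kwargs": {"series": "0.0005 0.0002 0 0 0 0 0;0.0005 0.0002 0 0 0 0 0;0.0005 0.0002 0 0 0 0 0;0.0005 0.0002 0 0 0 0 0"}}

```text
t: 10.3
tcp_pos: [543.7, 184.6, 263.3]
orientation: [[-0.996, 0.001, 0.093], [-0.093, -0.001, -0.996], [-0.001, -1.0, 0.001]]
ft_force: [-1.7, -1.1, 4.4]
gripper_width: 15.6
```

Run:
```python
from h import *
np.set_printoptions(suppress=True,precision=4)
s=read_state();print(s['tcp_pos'],s['ft_force'],s['torque'],s['orientation'])
im=capture('wrist')[:,:,::-1].copy();cv2.imwrite('pics/w8.png',im)
im=capture('scene')[:,:,::-1].copy()[110:200,255:400];cv2.imwrite('pics/s8c.png',cv2.resize(im,None,fx=5.5,fy=5.5,interpolation=cv2.INTER_CUBIC))
plan([543.6,184.6,263.5],toolR(np.radians(185.35)))
```

```text
[543.6505 184.6257 263.3353] [-1.6629 -1.1001  4.4159] [-0.0608  0.2112 -0.0091] [[-0.9957  0.0013  0.0929]
 [-0.0929 -0.0005 -0.9957]
 [-0.0012 -1.      0.0007]]
t 10.4 shift [ 0.     -0.0002  0.    ] rot [-0.04 -0.02 -0.07] |d| 0.0 F [-0.6  0.1  5.1] w 16.5
```

View pics/s8c.png

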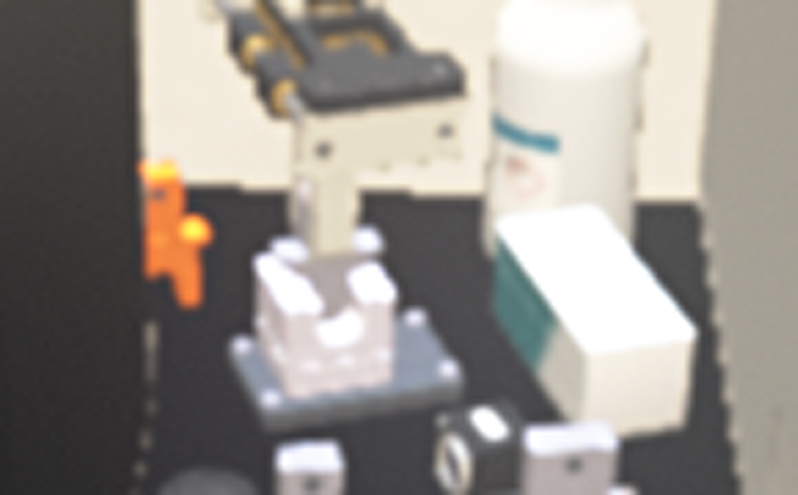

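The scene crop shows the nose fully in the channel, ears just over the lips (310,240). Pushed about 5–6 N at the expected height. Now a gentle release.

{"fn": "send_rows", "kwargs": {"series": "0 0 0 0 0 0 19;0 0 0 0 0 0 21;0 0 0 0 0 0 24;0 0 0 0 0 0 28;0 0 0 0 0 0 34"}}

```text
t: 10.9
tcp_pos: [543.6, 184.6, 263.1]
orientation: [[-0.996, 0.001, 0.093], [-0.093, -0.001, -0.996], [-0.001, -1.0, 0.001]]
ft_force: [-0.5, -0.8, 0.6]
gripper_width: 29.8
```

{"fn": "send_rows", "kwargs": {"series": "0 0 0 0 0 0 42;0 0 0 0 0 0 50;0 0 0 0 0 0 50"}}

```text
t: 11.2
tcp_pos: [543.6, 184.6, 263.1]
orientation: [[-0.996, 0.001, 0.093], [-0.093, -0.001, -0.996], [-0.001, -1.0, 0.001]]
ft_force: [0.3, 0.6, -0.3]
gripper_width: 45.9
```

Run:
```python
from h import *
im=capture('wrist')[:,:,::-1].copy();cv2.imwrite('pics/w9.png',im)
im=capture('scene')[:,:,::-1].copy()[110:200,255:400];cv2.imwrite('pics/s9c.png',cv2.resize(im,None,fx=5.5,fy=5.5,interpolation=cv2.INTER_CUBIC))
```

```text
(no output)
```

View pics/w9.png

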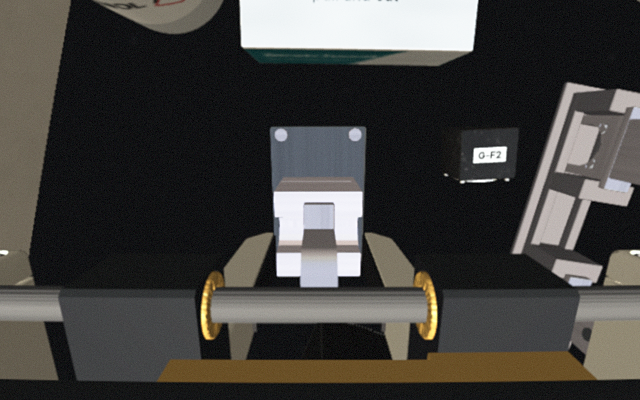

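View pics/s9c.png

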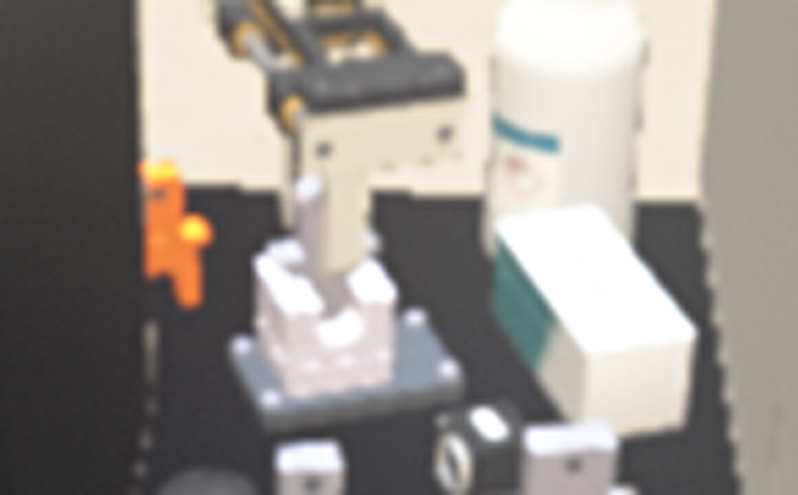

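{"fn": "send_rows", "kwargs": {"series": "0 -0.01 0 0 0 0 50;0 -0.03 0 0 0 0 50;0 -0.06 0 0 0 0 50;0 -0.1 0 0 0 0 50;0 -0.1 0 0 0 0 50"}}

```text
t: 11.8
tcp_pos: [545.0, 185.0, 369.8]
orientation: [[-0.996, 0.012, 0.093], [-0.093, 0.001, -0.996], [-0.012, -1.0, 0.0]]
ft_force: [0.8, -0.6, 0.0]
gripper_width: 46.3
```

Run:
```python
from h import *
s=read_state();np.save('s10.npy',s,allow_pickle=True)
im=capture('wrist')[:,:,::-1].copy();cv2.imwrite('pics/w10.png',im)
im2=capture('scene')[:,:,::-1].copy();cv2.imwrite('pics/s10.png',im2);im2=im2[120:200,260:380];cv2.imwrite('pics/s10c.png',cv2.resize(im2,None,fx=6.5,fy=6.5,interpolation=cv2.INTER_CUBIC))
b=im[110:290,240:400];cv2.imwrite('pics/w10c.png',cv2.resize(b,None,fx=3.3,fy=3.3,interpolation=cv2.INTER_CUBIC))
```

```text
(no output)
```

View pics/s10c.png

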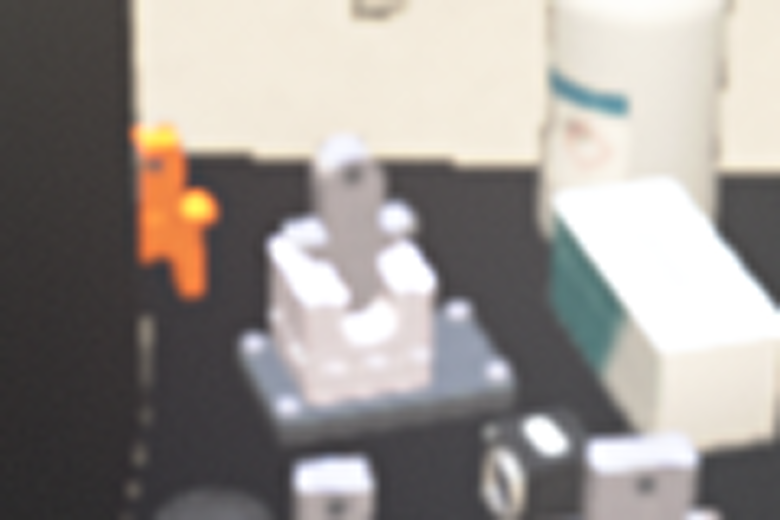

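View pics/w10c.png

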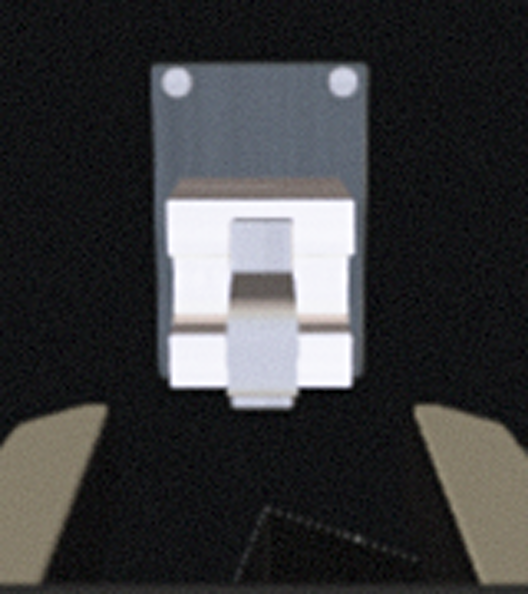

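Run:
```python
from h import *
np.set_printoptions(suppress=True,precision=1)
s=np.load('s10.npy',allow_pickle=True).item();W=cam('wrist',s);S=cam('scene');print(s['joint_velocities'].round(2))
yaw=np.radians(5.3);ux=np.array([np.cos(yaw),np.sin(yaw),0]);uy=np.array([-np.sin(yaw),np.cos(yaw),0])
for a in (-.1,0,.1):
    X=ux*np.cos(a)-np.array([0,0,1])*np.sin(a);Z=np.array([0,0,1])*np.cos(a)+ux*np.sin(a)
    o=np.array([543.6,184.6,49]) # circle centre
    P=lambda x,y,z:o+X*x+uy*y+Z*(z-10)
    pts=[P(0,-8,75),P(-12,-8,45),P(12,-8,45),P(-25,-8,40),P(25,-8,40),P(0,-8,22)]
    print(a,'scene crop',((proj(S,pts)-[260,120])*6.5).tolist() and ((proj(S,pts)-[260,120])*6.5).round().tolist())
    pts=[P(25,0,40),P(12,0,40),P(0,0,75),P(-25,0,40)]
    print(a,'wrist crop',((proj(W,pts)-[240,110])*3.3).round().tolist())
lip=[(543.6+q*ux[0]-0, 184.6+q*ux[1],61) for q in (26,11,-11,-26)]
print('lips wrist',((proj(W,lip)-[240,110])*3.3).round().tolist())
```

```text
[-0.   0.   0.1 -0.  -0.1  0. ]
-0.1 scene crop [[345.0, 153.0], [322.0, 226.0], [380.0, 213.0], [292.0, 245.0], [413.0, 216.0], [357.0, 269.0]]
-0.1 wrist crop [[260.0, 227.0], [260.0, 277.0], [260.0, 376.0], [260.0, 411.0]]
0 scene crop [[361.0, 150.0], [331.0, 222.0], [389.0, 214.0], [299.0, 238.0], [420.0, 220.0], [359.0, 268.0]]
0 wrist crop [[260.0, 213.0], [260.0, 264.0], [260.0, 349.0], [260.0, 404.0]]
0.1 scene crop [[377.0, 149.0], [339.0, 219.0], [397.0, 215.0], [307.0, 232.0], [427.0, 225.0], [362.0, 268.0]]
0.1 wrist crop [[260.0, 200.0], [260.0, 252.0], [260.0, 320.0], [260.0, 395.0]]
lips wrist [[260.0, 198.0], [260.0, 254.0], [260.0, 333.0], [260.0, 386.0]]
```

Run:
```python
from h import *
np.set_printoptions(suppress=True,precision=2)
s=read_state();im=capture('wrist');cv2.imwrite('pics/w11.png',im[:,:,::-1]);print(s['tcp_pos'],s['joint_velocities'].round(3))
W=cam('wrist',s)
g=im.astype(float).mean(2)
col=g[160:240,312:326].mean(1);d=np.diff(col)
for i in np.argsort(-abs(d))[:12]: print('leaf col row',i+160.5,d[i].round(1))
col=g[160:240,296:304].mean(1);d=np.diff(col)
for i in np.argsort(-abs(d))[:8]: print('block col',i+160.5,d[i].round(1))
yaw=np.radians(5.3);ux=np.array([np.cos(yaw),np.sin(yaw),0])
lip=[(543.6+q*ux[0], 184.6+q*ux[1],61) for q in (26,11,-11,-26)]
print('lips pred',proj(W,lip)[:,1])
for a in (-.1,-.05,0,.05):
    X=ux*np.cos(a)-np.array([0,0,1])*np.sin(a);Z=np.array([0,0,1])*np.cos(a)+ux*np.sin(a)
    o=np.array([543.6,184.6,49]);P=lambda x,z:o+X*x+Z*(z-10)
    # silhouette of round top: low-most row of tab arc
    th=np.linspace(0,np.pi,40);arc=[P(12*np.cos(t),63+12*np.sin(t)) for t in th]
    print(a,proj(W,[P(25,40),P(12,40),P(-25,40)])[:,1],'arc max',proj(W,arc)[:,1].max())
```

```text
[543.65 184.72 364.81] [-0.    0.03  0.05 -0.   -0.01  0.  ]
leaf col row 230.5 -86.2
leaf col row 231.5 -79.5
leaf col row 166.5 70.9
leaf col row 189.5 -58.1
leaf col row 172.5 -53.5
leaf col row 188.5 -42.1
leaf col row 173.5 41.7
leaf col row 171.5 -37.0
leaf col row 165.5 35.0
leaf col row 197.5 26.0
leaf col row 167.5 25.8
leaf col row 198.5 21.7
block col 224.5 -122.5
block col 225.5 -92.5
block col 208.5 71.4
block col 166.5 70.6
block col 207.5 63.5
block col 204.5 -46.6
block col 165.5 33.5
block col 205.5 -32.7
lips pred [166.46 183.71 208.24 224.46]
-0.1 [175.26 190.75 232.2 ] arc max 231.0971045475598
-0.05 [173.06 188.77 231.17] arc max 227.86421406548718
0 [170.92 186.8  230.02] arc max 224.54846003696483
0.05 [168.86 184.85 228.76] arc max 221.1547372525678
```

Run:
```python
from h import *
im=capture('scene')[:,:,::-1].copy();cv2.imwrite('pics/s11.png',im)
b=im[135:185,295:335];cv2.imwrite('pics/s11c.png',cv2.resize(b,None,fx=14,fy=12,interpolation=cv2.INTER_CUBIC))
b=cv2.imread('pics/w11.png')[155:240,285:355];cv2.imwrite('pics/w11c.png',cv2.resize(b,None,fx=7,fy=7,interpolation=cv2.INTER_CUBIC))
```

```text
(no output)
```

View pics/s11c.png

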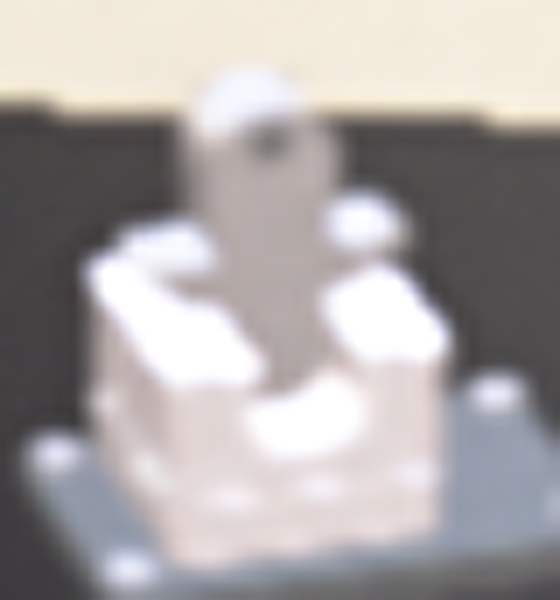

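View pics/w11c.png

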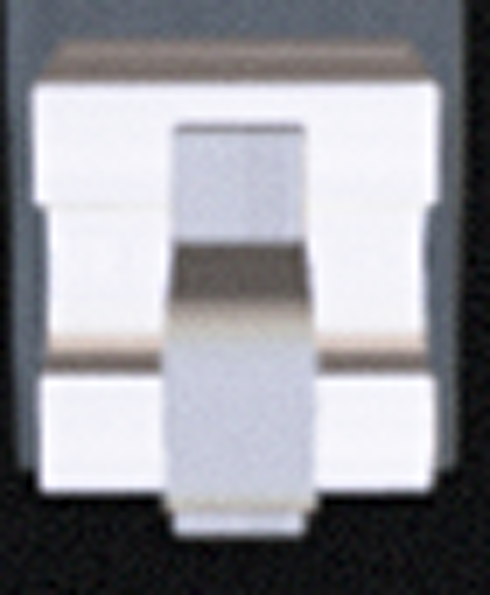

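Run:
```python
from h import *
for f,pos in (('w7',[543.31,183.83,290.62]),('w8',[543.65,184.63,263.335]),('w9',[543.6,184.6,263.1])):
    im=cv2.imread(f'pics/{f}.png');g=im.astype(float).mean(2)
    col=g[190:280,312:326].mean(1);d=np.diff(col)
    print(f,[(i+190.5,d[i].round(0)) for i in sorted(np.argsort(-abs(d))[:10])])
    s=np.load('s7.npy',allow_pickle=True).item();s['tcp_pos']=np.array(pos);s['orientation']=toolR(np.radians(185.33)) if f!='w7' else s['orientation']
    W=cam('wrist',s);zf=pos[2]-224.4
    yaw=np.radians(5.3);ux=np.array([np.cos(yaw),np.sin(yaw),0])
    for a in (-.05,0,.05):
        X=ux*np.cos(a)-np.array([0,0,1])*np.sin(a);Z=np.array([0,0,1])*np.cos(a)+ux*np.sin(a)
        o=np.array([pos[0],pos[1],(39 if f!='w7' else zf)+10]);P=lambda x,z:o+X*x+Z*(z-10)
        print(a,proj(W,[P(25,34),P(25,40),P(12,40)])[:,1].round(2))
```

```text
w7 [(np.float64(197.5), np.float64(-32.0)), (np.float64(198.5), np.float64(-100.0)), (np.float64(200.5), np.float64(71.0)), (np.float64(201.5), np.float64(15.0)), (np.float64(224.5), np.float64(-50.0)), (np.float64(225.5), np.float64(-54.0)), (np.float64(226.5), np.float64(-12.0)), (np.float64(241.5), np.float64(13.0)), (np.float64(242.5), np.float64(13.0)), (np.float64(243.5), np.float64(13.0))]
-0.05 [200.14 203.66 227.69]
0 [197.29 200.12 224.55]
0.05 [194.55 196.7  221.42]
w8 [(np.float64(190.5), np.float64(60.0)), (np.float64(191.5), np.float64(77.0)), (np.float64(197.5), np.float64(-32.0)), (np.float64(198.5), np.float64(-99.0)), (np.float64(200.5), np.float64(73.0)), (np.float64(201.5), np.float64(15.0)), (np.float64(224.5), np.float64(-49.0)), (np.float64(225.5), np.float64(-56.0)), (np.float64(243.5), np.float64(14.0)), (np.float64(244.5), np.float64(12.0))]
-0.05 [200.76 204.28 228.3 ]
0 [197.91 200.74 225.16]
0.05 [195.17 197.32 222.04]
w9 [(np.float64(190.5), np.float64(60.0)), (np.float64(191.5), np.float64(75.0)), (np.float64(201.5), np.float64(-85.0)), (np.float64(202.5), np.float64(-67.0)), (np.float64(203.5), np.float64(41.0)), (np.float64(204.5), np.float64(63.0)), (np.float64(227.5), np.float64(-19.0)), (np.float64(228.5), np.float64(-71.0)), (np.float64(229.5), np.float64(-32.0)), (np.float64(248.5), np.float64(13.0))]
-0.05 [200.87 204.4  228.45]
0 [198.02 200.86 225.31]
0.05 [195.27 197.43 222.18]
```

View pics/s11.png

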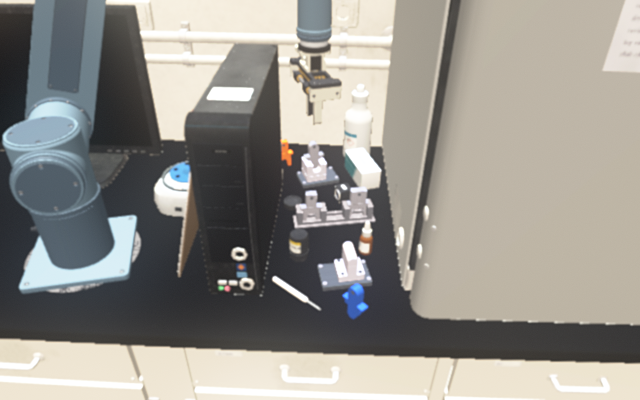

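Run:
```python
from h import *
s=read_state();im=capture('wrist').astype(float).mean(2);print(s['tcp_pos'],s['joint_velocities'].round(3),s['ft_force'])
d=np.diff(im[160:240,312:326].mean(1));print([(i+160.5,d[i].round(0)) for i in sorted(np.argsort(-abs(d))[:10])])
W=cam('wrist',s);print(proj(W,[(543.6+26,187,61)]))
```

```text
[543.04518854 184.64260059 362.42719135] [ 0.     0.016  0.012 -0.001 -0.001  0.001] [ 0.64558355  0.17555684 -0.52827678]
[(np.float64(163.5), np.float64(59.0)), (np.float64(164.5), np.float64(71.0)), (np.float64(169.5), np.float64(-57.0)), (np.float64(170.5), np.float64(-44.0)), (np.float64(171.5), np.float64(51.0)), (np.float64(186.5), np.float64(-43.0)), (np.float64(187.5), np.float64(-56.0)), (np.float64(195.5), np.float64(27.0)), (np.float64(229.5), np.float64(-102.0)), (np.float64(230.5), np.float64(-73.0))]
[[318.34190894 164.37160798]]
```

The scene shows the leaf standing in the channel at (313,155), with the pot, bottle and cube where they were. The leaf's edges have not moved relative to the block between pictures, so it is at rest.

```bash
python3 -c "
from workcell import *
print(hand_in())"
```

```text
the job is handed in; nothing more can be done
None
```

The nose leaf is standing in the left workpiece, which is the channel, and the job is handed in. It finished at about 12 s of the 48 s allowed. No verdict was reported.

- **Choice:** The round-topped nose leaf was in the middle pocket of the rack. I left the orange and blue look-alikes alone.
- **Finding the offset:** I estimated the workpiece's offset from the camera pictures, at about 10–11 mm off the base centre towards the robot. The slow descent then confirmed it, because the leaf went below the lips without touching anything. This means the side was read from the pictures first and only checked by feel.
- **Seating:** The leaf touched the floor at the expected height (TCP z 263.5 mm). I pushed it at about 5–9 N and moved it about 0.3 mm each way. Side forces stayed at or below 4 N and the height stayed within about 0.1 mm, so it was home and did not rock.
- **After letting go:** The leaf was upright while held, but settled to a lean of about 0.05 rad towards the robot within the channel's clearance. That is inside the 0.1 rad limit, but it is not perfectly upright. I did not regrip it to straighten it.
- **Last checks:** The leaf was at rest, fully down and near the middle of the block's length. The gripper was clear above it. The pot, bottle and cube looked undisturbed in the pictures.

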